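Swap the roll-on perfume and tip the next one to wet its roller

TASK

Put the green roll-on perfume bottle that stands on the slate coaster back into the empty hole of the brown wooden rack, lowering it upright all the way down before letting go. Then draw the amber bottle with the black cap straight up out of the rack, turn it on its side so that it is level, and finish while still holding it so, still and clear of everything, at least 15 cm above the dresser top, to wet its roller. Leave all the other things as they are.

Things in the scene. Friction and masses are not known exactly. Their poses are not given: they have to be found in the camera images.
- green_center (a point): Green-glass roll-on perfume bottle, a plain upright cylinder 20 mm across and 86 mm tall, glass below and cap above of equal width, 30 to 55 g; this point is its centre, 43 mm above its foot; its z axis runs from foot to cap. White cap. It stands on the slate coaster.
- amber_center (a point): Amber (brown) glass roll-on perfume bottle, a plain upright cylinder 20 mm across and 86 mm tall, glass below and cap above of equal width, 30 to 55 g; this point is its centre, 43 mm above its foot; its z axis runs from foot to cap. Black cap. It stands in one of three holes of the rack, its foot 30 mm below the rack's top, so 56 mm stand proud.
- blue_center (a point): Blue-glass roll-on perfume bottle, a plain upright cylinder 20 mm across and 86 mm tall, glass below and cap above of equal width, 30 to 55 g; this point is its centre, 43 mm above its foot; its z axis runs from foot to cap. Chrome cap. It stands in the rack and stays there.
- violet_center (a point): Violet-glass roll-on perfume bottle, a plain upright cylinder 20 mm across and 86 mm tall, glass below and cap above of equal width, 30 to 55 g; this point is its centre, 43 mm above its foot; its z axis runs from foot to cap. Chrome cap. It stands in the rack and stays there.
- free_hole (a point): Centre of the mouth of the rack's empty hole, level with the rack's top (36 mm above the dresser). The hole is round, upright, 23 mm wide and 30 mm deep, with a 2 mm chamfer. Its y axis runs along the rack's row of holes, x across it.
- rack: Brown oak block, fixed to the dresser, 60 mm (x) by 250 mm (y) by 36 mm high, with four holes in one row along its y axis at y = -90, -30, 30 and 90 mm (60 mm apart); the one at y = 30 mm is empty. Origin at the centre of its underside.
- coaster: Loose square slate coaster, 100 x 100 x 6 mm, lying flat; origin at the centre of its underside.
- atomizer: Glass perfume atomizer with brass spray head, loose, 54 mm across and 104 mm tall; origin at the centre of its underside, z up.
- hair_clip: Chrome hair clip lying flat, loose, 80 mm along x, 15 mm wide, 16 mm high; origin under its middle.
- mug: Lime green ceramic mug, 84 mm across and 95 mm tall with a handle on its +y side, make-up brushes in it rising to 190 mm, loose; origin at the centre of its underside, z up.
- watch_stand: Wooden watch stand with a watch on its roll, loose, 90 x 120 mm, 140 mm tall; origin at the centre of its underside, z up.
- open_bin_lip (a point): Middle of the upper front edge of the one open, empty bin, which leans out towards the robot on a stiff hinge at its foot, of the fixed ivory tilt-out unit along the back edge (600 mm wide along y, 91 mm deep, 113 mm high).
Things that resemble listed ones, but are neither listed nor needed, are in the scene too. Leave any red or yellow look-alike of the part that bears violet_center alone.

How it is judged:
By the outcome, as a careful person would: the job done as asked, in the order asked, and still so for the second after the job is handed in, while the arm keeps its last pose, push and grip.
It also fails if it takes over 48 s, if anything falls off the work surface, if the arm or the gripper's body presses on something with over 40 N, if the wrist force passes 120 N, or if a joint passes its speed limit or range.

ROBOT

A 6-joint arm with a two-finger parallel gripper is mounted at the origin on the work surface. World frame = base frame: x ahead of the robot, y to its left, z up, the work surface at z = 0. Lengths are in m, angles in degrees, forces in N, time in s.
With the tool pointing down it reaches from about 0.35 to 0.725 m from the base axis. Payload 6 kg.
Tool frame: the origin (TCP) lies midway between the tips of the shut fingers; the grasp point (between the pads) lies 19 mm behind it (bot.grasp_offset is the distance from the TCP to the grasp point, in m); z points along the fingers, y is the direction in which the jaws open and shut (so a half turn about z gives the same grasp; the last joint's range is limited). The gripper opens to 85 mm and grips with 20 to 120 N. Pads are 22 mm wide; open, the fingers measure 114 mm over their backs; the gripper's body (76 mm by 85 mm) begins 54 mm behind the grasp point. The pads swing forward as they close: fully open they stand 13 mm farther back than shut.
Start: joints at [92.114, 2.303, 4.859, 0, -92.561, -19.12], TCP at [0.175, 0.574, 0.231] pointing down, gripper open.
Joint ranges: [-146.85, 146.85], [-73.84, 115.35], [-62.03, 85.46], [-188.31, 113.3], [-161.28, -10.13], [-171.36, 171.36]. Speed limits (degrees/s): [147.25, 147.25, 172.46, 180, 180, 180].

INTERFACE

Orientations are given as [roll, pitch, yaw] about the fixed x, y, z axes, in that order (R = Rz(yaw) Ry(pitch) Rx(roll)).
In Python, from bench import bot, imaging, ticket gives the robot as it stands. The module is installed in compiled form; this text tells all that it offers.
- The arm moves only by the shell command python3 -m crank 'ROWS' [FORCE]. ROWS is a JSON object of lists of equal length, an entry for each row: "claw": the opening, from 0 (shut) to 1 (fully open); "slide": the shift along the tool's x, y, z in cm, a list of three; "angular": the turn, a rotation vector about the tool's x, y, z in degrees, a list of three. A call has 1 to 10 rows; each row shifts and turns the commanded pose from where the row before left it, along the tool's axes as they then stand; what a row does not reach is not made up. A row lasts 1/8 s, in which the tool goes at most 62.5 mm and 10.7 degrees, less where a joint would pass 70% of its speed; a pose out of reach is approached as far as the arm can. A call with a gripper value outside its range is refused whole. The fingers move at their own pace and stop on an object; FORCE is the grip in N (left out, the last holds). Time passes only in rows, so rows that do not move let the fingers close. It gives the time, the measured TCP pose, the force and the opening at its end, in the units of the state.
- bot.sense(): the state, without advancing time (a new reading comes with each control period).
- imaging.read_camera(name): name is "scene" or "top" or "wrist"; returns a dict with "pixels" (384x512x3 uint8, red, green, blue), "intrinsics" (3x3 intrinsics, pixels), "rvec" (rotation vector, rad) and "tvec" (3), from world to camera coordinates, as OpenCV has them; the wrist camera has in their place "hand_eye" (4x4, takes a point from camera to tool coordinates, whose origin is the TCP and whose axes are the flange's). Camera axes: x right, y down, z forward; pixel columns grow to the right and rows downward; lengths in m; the calibration is good to about 2 mm. A picture is of the moment at which its call begins: read the wrist's pose just before it. There is no depth.
- ticket.close_job(): hands the job in, once; it reports no verdict.
The state is a dict: "clock": time; "joints": joint angles; "qvel": joint speeds; "effort": joint torques, N m; "tcp_pos": TCP position; "eef_rot": TCP orientation; "contact_force": force on the tool from outside, world axes, zero at the start; "wrist_torque": the same for the moment, N m; "finger_gap": finger opening in m.
Only numpy, scipy, OpenCV 4.12 (cv2) and the standard library are available. Lean on these libraries where they do the work, as an engineer would, in place of code of your own. Each camera call takes 0.05 s, during which the arm holds its last target.

## Working session

There is one attempt and no reset: what is moved stays moved. The work goes in short steps, Python scripts to look and compute and a shell command to move; the robot and the scene stay as the last step left them, time stands still between calls to the robot, and variables do not carry over. Pictures are saved under pics/ and viewed, and the job is handed in when it is done.

```bash
mkdir -p pics; python3 - <<'E'
from bench import bot, imaging
import cv2,numpy as np
print(bot.sense(), bot.grasp_offset)
for n in ["scene","top","wrist"]:
    c=imaging.read_camera(n)
    cv2.imwrite(f"pics/{n}0.png",c["pixels"][:,:,::-1])
    print(n,{k:np.round(v,4).tolist() for k,v in c.items() if k!="pixels"})
E
```

```text
{'clock': 0.0, 'joints': array([ 9.21135173e+01,  2.33946755e+00,  4.80237716e+00, -2.72452425e-02,
       -9.25627174e+01, -1.91174781e+01]), 'qvel': array([-0.03569989,  0.01058164,  0.05177183,  0.00948884, -0.05175762,
       -0.07990399]), 'effort': array([-2.14163410e-04, -3.68201780e+01,  3.47415519e+01,  6.93223402e+00,
       -5.39078828e-03, -7.19682703e-06]), 'tcp_pos': array([0.17530523, 0.57346977, 0.23026902]), 'eef_rot': array([ 1.79896782e+02, -6.96870352e-03, -1.70027600e+01]), 'contact_force': array([ 0.08014442, -0.60692307, -0.53684675]), 'wrist_torque': array([ 0.01575533,  0.00169739, -0.01246089]), 'finger_gap': 0.08551760705042319} 0.0187
scene {'intrinsics': [[457.2924, 0.0, 260.5993], [0.0, 457.2924, 191.7119], [0.0, 0.0, 1.0]], 'rvec': [1.7464, 1.6524, -0.7781], 'tvec': [-0.0217, -0.3122, 1.7083]}
top {'intrinsics': [[462.1421, 0.0, 255.8791], [0.0, 462.1421, 186.9403], [0.0, 0.0, 1.0]], 'rvec': [2.2051, -2.1479, 0.1088], 'tvec': [-0.0475, 0.5819, 1.383]}
wrist {'intrinsics': [[311.4094, 0.0, 253.1762], [0.0, 311.4094, 192.5271], [0.0, 0.0, 1.0]], 'hand_eye': [[-0.0001, -0.9452, -0.3266, 0.0845], [1.0, -0.0003, 0.0006, -0.0007], [-0.0007, -0.3266, 0.9452, -0.1431], [0.0, 0.0, 0.0, 1.0]]}
```

View pics/scene0.png

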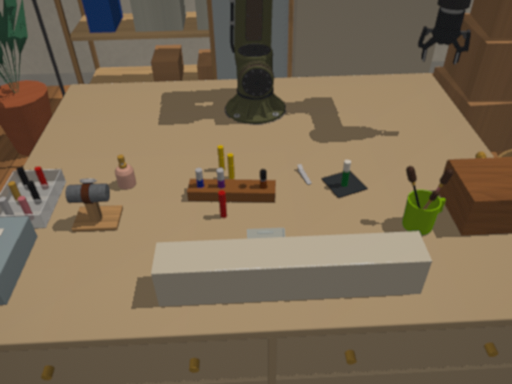

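View pics/top0.png

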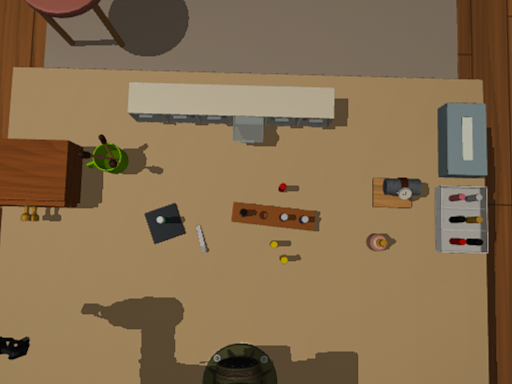

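View pics/wrist0.png

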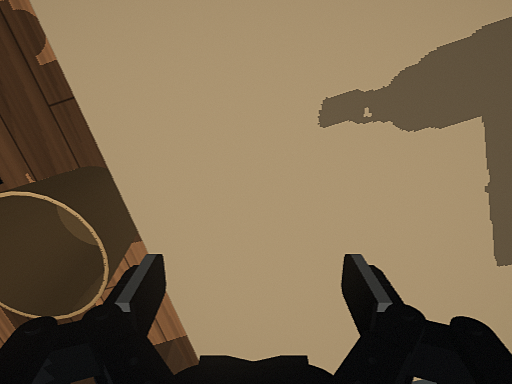

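Candidates, by top-view pixel:
- **Green:** green with a white cap on the slate at (161,220).
- **In the rack:** black cap (243,213), empty hole (264,215), chrome caps (285,217) and (305,219).
- **Look-alikes:** red (283,187) and yellow (274,244), (284,259).
- **Others:** the tray at right holds lipsticks.

I'll check these in crops and measure them.

```bash
cat > h.py <<'E'
from bench import bot, imaging
import cv2,numpy as np
from scipy.spatial.transform import Rotation as R
def cam(n):
    s=bot.sense(); c=imaging.read_camera(n)
    if n=="wrist":
        T=np.eye(4);T[:3,:3]=R.from_euler('xyz',s["eef_rot"],degrees=True).as_matrix();T[:3,3]=s["tcp_pos"]
        M=T@c["hand_eye"]; c["Rwc"]=M[:3,:3]; c["o"]=M[:3,3]
    else:
        Rm=cv2.Rodrigues(np.array(c["rvec"]))[0]; c["Rwc"]=Rm.T; c["o"]=-Rm.T@np.ravel(c["tvec"])
    return c
def ray(c,u,v):
    d=c["Rwc"]@np.linalg.inv(c["intrinsics"])@np.array([u,v,1.]); return c["o"],d/np.linalg.norm(d)
def onplane(c,u,v,z):
    o,d=ray(c,u,v); return o+d*(z-o[2])/d[2]
def proj(c,p):
    q=c["Rwc"].T@(np.array(p)-c["o"]); k=c["intrinsics"]@q; return k[:2]/k[2]
def crop(c,x0,y0,x1,y1,f,name):
    im=c["pixels"][y0:y1,x0:x1,::-1]
    cv2.imwrite("pics/"+name,cv2.resize(im,None,fx=f,fy=f,interpolation=cv2.INTER_CUBIC))
E
python3 - <<'E'
from h import *
t=cam("top");s=cam("scene")
crop(t,140,180,330,270,4,"t1.png"); crop(s,180,135,370,225,4,"s1.png")
E
```

```text
(no output)
```

View pics/t1.png

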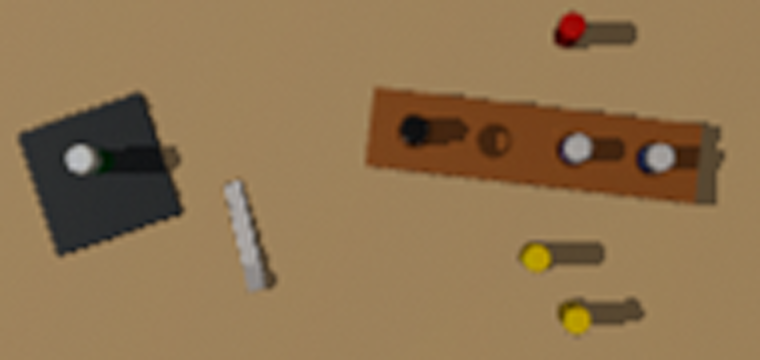

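View pics/s1.png

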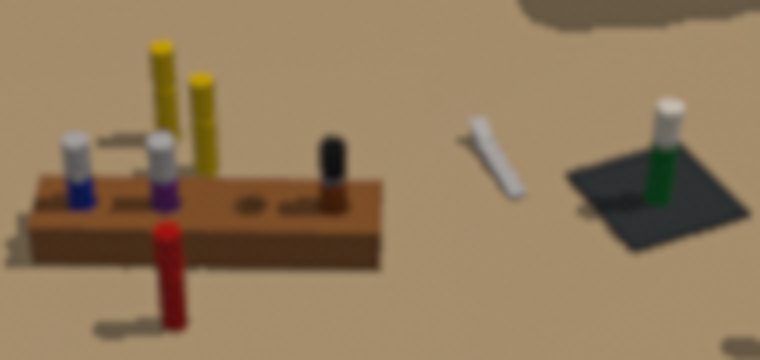

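The crops confirm the choices. Green with a white cap is on the slate at top pixel (160,219.5). Amber with a black cap is at (243,212.5), and the empty hole at (263,215). Next I'll measure them.

```bash
python3 - <<'E'
from h import *
t=cam("top");s=cam("scene")
hsv=cv2.cvtColor(t["pixels"],cv2.COLOR_RGB2HSV)
# rack outline
m=cv2.inRange(hsv,(5,150,60),(14,255,190)); m[:195]=0;m[235:]=0;m[:,:225]=0;m[:,325:]=0
m=cv2.morphologyEx(m,cv2.MORPH_CLOSE,np.ones((9,9)))
print(cv2.countNonZero(m), cv2.minAreaRect(cv2.findNonZero(m)))
for n,(u,v),z in [("green",(159.4,219.2),.092),("amber",(243.1,212.2),.092),("hole",(262.9,214.9),.036),("violet",(284.0,216.5),.092),("blue",(304.5,218.9),.092),("red",(282.5,186.5),.086),("y1",(273.8,244),.086),("y2",(283.5,259.3),.086)]:
    print(n,np.round(onplane(t,u,v,z),4))
print("scene:")
for n,(u,v),z in [("green",(180+670/4,135+106/4),.092),("amber",(180+333/4,135+145/4),.092),("hole",(180+250/4,135+205/4),.036),("violet",(180+162/4,135+141/4),.092),("blue",(180+76/4,135+140/4),.092)]:
    print(n,np.round(onplane(s,u,v,z),4))
E
```

```text
1624 ((273.18048095703125, 215.9206085205078), (82.71868896484375, 19.785493850708008), 6.519801616668701)
green [0.4759 0.2442 0.092 ]
amber [0.5025 0.0032 0.092 ]
hole [ 0.498  -0.0555  0.036 ]
violet [ 0.4931 -0.1155  0.092 ]
blue [ 0.4878 -0.175   0.092 ]
red [ 0.5808 -0.1097  0.086 ]
y1 [ 0.4132 -0.088   0.086 ]
y2 [ 0.3701 -0.1169  0.086 ]
scene:
green [0.4769 0.2444 0.092 ]
amber [0.507  0.0042 0.092 ]
hole [ 0.5004 -0.0549  0.036 ]
violet [ 0.4949 -0.1138  0.092 ]
blue [ 0.49   -0.1735  0.092 ]
```

```bash
python3 -m crank '{"claw":[1,1,1,1,1,1,1,1],"slide":[[3,1.8,0],[5,3,0],[5.4,3.2,0],[5.4,3.2,0],[5.4,3.2,0],[5.4,3.2,0],[5,3,0],[3.8,2.2,0]],"angular":[[0,0,0],[0,0,0],[0,0,0],[0,0,0],[0,0,0],[0,0,0],[0,0,0],[0,0,0]]}' 40; python3 -m crank '{"claw":[1,1,1,1,1,1,1,1,1],"slide":[[0,0,0],[0,0,0],[0,0,0],[0,0,0],[0,0,0],[0,0,0],[0,0,0],[0,0,0],[0,0,0]],"angular":[[0,0,9.5],[0,0,9.5],[0,0,9.5],[0,0,9.5],[0,0,9.5],[0,0,9.5],[0,0,9.5],[0,0,9.5],[0,0,1.7]]}'
```

```text
clock: 1.35
tcp_pos: [0.4765, 0.2422, 0.2316]
eef_rot: [-180.0, -0.0, -17.1]
contact_force: [-0.3, -0.4, 0.2]
finger_gap: 0.0853
clock: 2.48
tcp_pos: [0.4752, 0.2442, 0.2313]
eef_rot: [-180.0, -0.0, -94.7]
contact_force: [0.7, 0.1, 1.2]
finger_gap: 0.0851
```

```bash
cat > look.py <<'E'
from h import *
import sys
w=cam("wrist"); s=bot.sense()
cv2.imwrite("pics/"+sys.argv[1],w["pixels"][:,:,::-1])
print(s["clock"],np.round(s["tcp_pos"],4),np.round(s["eef_rot"],2),np.round(s["finger_gap"],4),np.round(s["contact_force"],1),np.round(s["joints"],1))
E
python3 look.py w1.png
```

```text
2.525 [0.4752 0.2442 0.2313] [180.    -0.   -94.69] 0.0853 [ 0.4 -0.1  0.8] [ 48.8  -7.7  -4.8   0.  -92.9 -53.5]
```

View pics/w1.png

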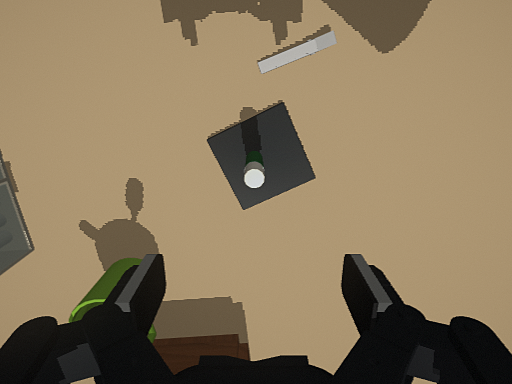

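The wrist view shows the white cap at (254,178) over the slate, between the fingers, with nothing near it. I'll measure it here.

```bash
python3 - <<'E'
from h import *
w=cam("wrist"); hsv=cv2.cvtColor(w["pixels"],cv2.COLOR_RGB2HSV)
m=cv2.inRange(hsv,(0,0,215),(180,40,255)); m[:150]=0;m[210:]=0;m[:,:230]=0;m[:,280:]=0
c=max(cv2.findContours(m,0,1)[0],key=cv2.contourArea); e=cv2.minEnclosingCircle(c); print(e, cv2.contourArea(c))
print(onplane(w,*e[0],.092), "expected r", 311*.01/ (w["o"][2]-.092))
print("TCP px",proj(w,bot.sense()["tcp_pos"]))
E
```

```text
((253.81056213378906, 178.19564819335938), 9.372302055358887) 242.5
[0.47489495 0.24358068 0.092     ] expected r 11.014280891840123
TCP px [254.25959036 254.52159283]
```

```bash
python3 -m crank '{"claw":[1,1,1,1,1,1,1],"slide":[[0,0,3],[0,0,5],[0,0,5],[0,0,3.5],[0,0,1.4],[0,0,0.5],[0,0,0]],"angular":[[0,0,0],[0,0,0],[0,0,0],[0,0,0],[0,0,0],[0,0,0],[0,0,0]]}' 30; python3 -m crank '{"claw":[0.6,0.4,0.3,0.2,0.1,0,0,0],"slide":[[0,0,0],[0,0,0],[0,0,0],[0,0,0],[0,0,0],[0,0,0],[0,0,0],[0,0,0]],"angular":[[0,0,0],[0,0,0],[0,0,0],[0,0,0],[0,0,0],[0,0,0],[0,0,0],[0,0,0]]}' 30; python3 look.py w2.png
```

```text
clock: 3.45
tcp_pos: [0.4759, 0.2447, 0.0486]
eef_rot: [-179.9, 0.1, -94.7]
contact_force: [0.3, -0.1, 0.7]
finger_gap: 0.0855
clock: 4.45
tcp_pos: [0.4754, 0.2443, 0.0475]
eef_rot: [-180.0, 0.0, -94.7]
contact_force: [-0.6, 0.8, 2.4]
finger_gap: 0.019
4.5 [0.4754 0.2443 0.0476] [-1.7998e+02  1.0000e-02 -9.4700e+01] 0.0193 [-0.1 -0.3  3.5] [ 48.8  -4.5 -21.2   0.  -73.3 -53.5]
```

View pics/w2.png

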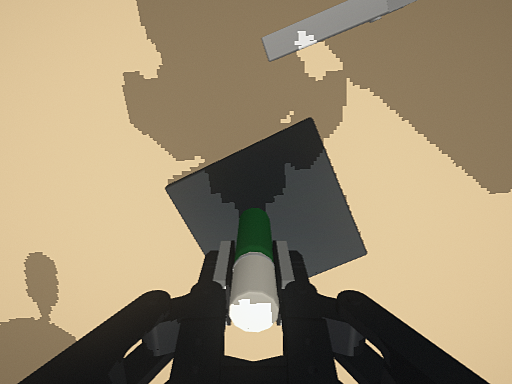

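The green bottle is held upright between the pads, with its cap at (254,300). I'll lift it, carry it to 10 cm short of the hole and measure the hole with the wrist camera.

```bash
python3 -m crank '{"claw":[0,0,0,0,0],"slide":[[0,0,-1],[0,0,-3],[0,0,-4.5],[0,0,-4],[0,0,-1.5]],"angular":[[0,0,0],[0,0,0],[0,0,0],[0,0,0],[0,0,0]]}'; python3 -m crank '{"claw":[0,0,0,0,0,0,0],"slide":[[2,-0.5,0],[4,-1,0],[5,-1.2,0],[5,-1.2,0],[3,-0.8,0],[1,0,0],[0,0,0]],"angular":[[0,0,0],[0,0,0],[0,0,0],[0,0,0],[0,0,0],[0,0,0],[0,0,0]]}'; python3 look.py w3.png
```

```text
clock: 5.12
tcp_pos: [0.476, 0.2447, 0.1905]
eef_rot: [-179.8, 0.2, -94.7]
contact_force: [0.2, 0.6, -0.9]
finger_gap: 0.0194
clock: 6.0
tcp_pos: [0.5052, 0.0404, 0.1863]
eef_rot: [179.9, -0.0, -94.8]
contact_force: [-0.8, -0.4, -0.2]
finger_gap: 0.0192
6.05 [0.5053 0.041  0.1865] [ 1.7993e+02 -2.0000e-02 -9.4720e+01] 0.0194 [ 0.3  0.4 -0.8] [ 27.4 -12.1 -13.3  -0.  -88.9 -32.2]
```

View pics/w3.png

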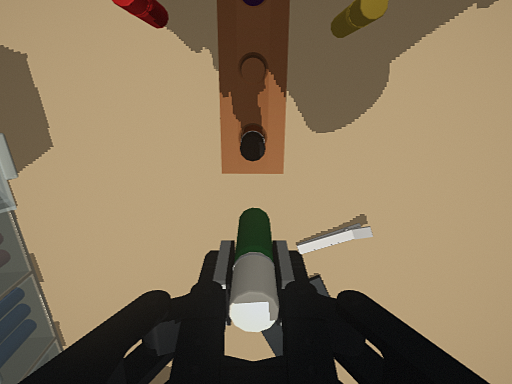

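```bash
python3 - <<'E'
from h import *
w=cam("wrist"); np.save("w3.npy",w["pixels"])
crop(w,200,30,310,110,7,"w3c.png"); crop(w,210,195,300,345,4,"w3g.png")
E
```

```text
(no output)
```

View pics/w3c.png

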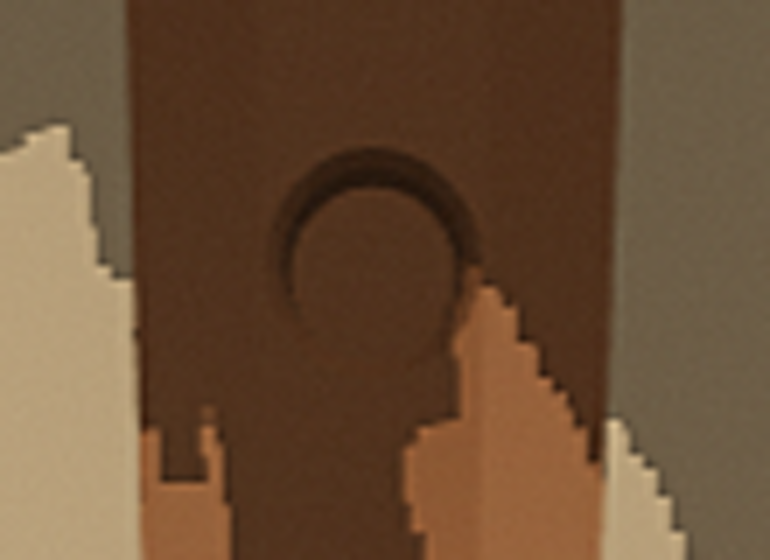

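View pics/w3g.png

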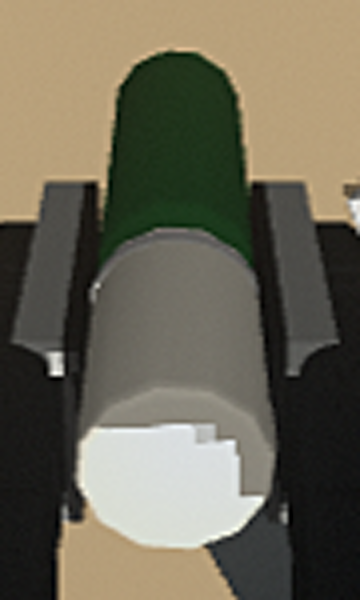

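```bash
python3 - <<'E'
from h import *
w=cam("wrist"); p=bot.sense()["tcp_pos"]; print(p)
a=np.radians(-94.7); X=np.array([np.cos(a),np.sin(a),0]); Y=np.array([np.sin(a),-np.cos(a),0])
H=onplane(w,253.3,65.3,.036); print("hole",H)
L=onplane(w,200+131/7-.5,65.3,.036);Rr=onplane(w,200+615/7-.5,65.3,.036); print("rack mid",(L+Rr)/2,np.linalg.norm(L-Rr))
# amber cap
crop(w,225,115,280,180,10,"w3a.png")
for dx,dy in[(0,0)]:
  print("cap top px exp",proj(w,p+[0,0,.0445]),"foot far exp",proj(w,p+[0,0,-.0415]+.01*X))
print("cap meas",onplane(w,253.6,311.6,p[2]+.0445)-p)
print("rows to hole: tool x,y cm",(H-p)@X*100,(H-p)@Y*100)
print("rim px at far/left/right/near",[np.round(proj(w,H+.0135*d),1) for d in(X,-Y,Y,-X)])
E
```

```text
[0.50546821 0.04174669 0.18691777]
hole [ 0.49730336 -0.0582744   0.036     ]
rack mid [ 0.49774362 -0.05831038  0.036     ] 0.06049529295769534
cap top px exp [254.860415   314.34995006] foot far exp [253.84507441 207.68507848]
cap meas [ 0.0003799  -0.00132782  0.0445    ]
rows to hole: tool x,y cm 10.035377220185984 -0.0058178949578764575
rim px at far/left/right/near [array([253.3,  48.4]), array([237.9,  65.3]), array([268.7,  65.3]), array([253.3,  81.7])]
```

View pics/w3a.png

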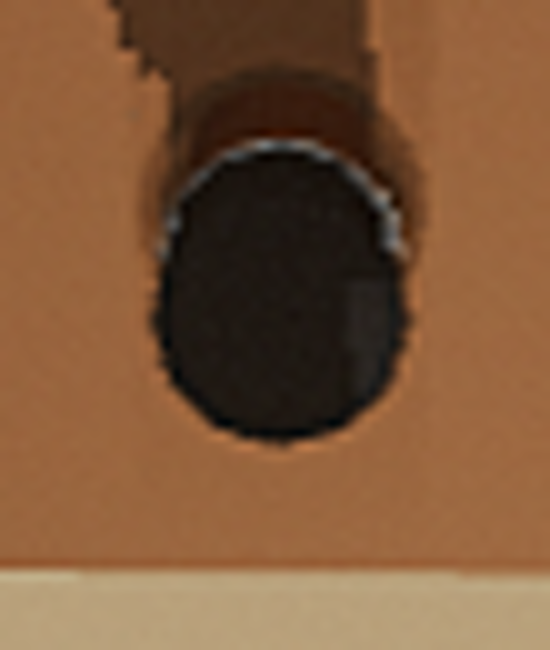

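```bash
python3 - <<'E'
from h import *
w=cam("wrist"); p=bot.sense()["tcp_pos"]; print(p)
a=np.radians(-94.7); X=np.array([np.cos(a),np.sin(a),0]); Y=np.array([np.sin(a),-np.cos(a),0])
E=onplane(w,253,171.5,.036); A=onplane(w,252.55,146.35,.092); H=onplane(w,253.3,67.4,.036)
print("end->hole",E+.095*X,"amber",A,"->hole",A+.06*X,"hole",H)
for q in (E+.095*X,A+.06*X,H): print((q-p)@X*100,(q-p)@Y*100)
print(proj(w,H+.0135*X))
E
```

```text
[0.50552202 0.04185374 0.18703105]
end->hole [ 0.49774188 -0.05698956  0.036     ] amber [0.50312636 0.00270736 0.092     ] ->hole [ 0.49821004 -0.05709088  0.092     ] hole [ 0.49759533 -0.056328    0.036     ]
9.91484241258177 -0.034509572627731966
9.921103881841043 -0.08199895760578937
9.850108854315835 -0.014483120988313693
[253.31531503  50.56576143]
```

```bash
python3 -m crank '{"claw":[0,0,0,0,0],"slide":[[2,0,0],[4,0,0],[3,0,0],[0.8,0,0],[0,0,0]],"angular":[[0,0,0],[0,0,0],[0,0,0],[0,0,0],[0,0,0]]}'; python3 -m crank '{"claw":[0,0,0,0,0],"slide":[[0,0,3],[0,0,4],[0,0,2.2],[0,0,0.5],[0,0,0]],"angular":[[0,0,0],[0,0,0],[0,0,0],[0,0,0],[0,0,0]]}'; python3 look.py w4.png; python3 -c "
from h import *
w=cam('wrist'); crop(w,190,140,330,290,4,'w4c.png')
s=cam('scene'); crop(s,200,140,300,215,7,'s4c.png')"
```

```text
clock: 6.82
tcp_pos: [0.4976, -0.0569, 0.1874]
eef_rot: [-180.0, 0.0, -94.7]
contact_force: [-0.2, -0.1, -0.7]
finger_gap: 0.0193
clock: 7.45
tcp_pos: [0.498, -0.0562, 0.091]
eef_rot: [-180.0, -0.0, -94.7]
contact_force: [0.8, -1.1, 0.2]
finger_gap: 0.0188
7.5 [ 0.4983 -0.0563  0.0916] [-179.9    -0.    -94.66] 0.0194 [-0.1 -0.3 -0.5] [ 16.7 -11.6 -22.8   0.  -78.7 -21.3]
```

View pics/w4c.png

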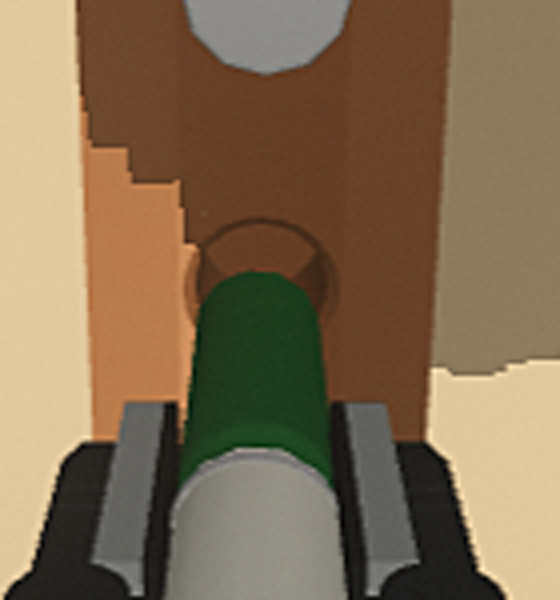

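View pics/s4c.png

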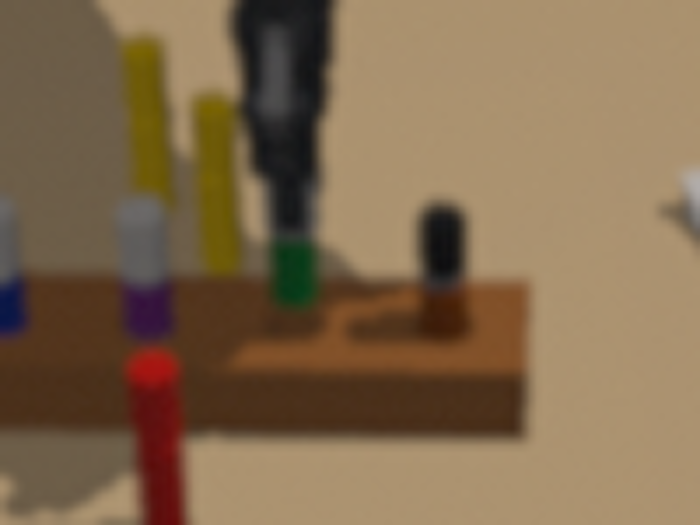

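```bash
python3 - <<'E'
from h import *
w=cam("wrist"); p=bot.sense()["tcp_pos"]
a=np.radians(-94.7); X=np.array([np.cos(a),np.sin(a),0])
g=p.copy(); g[2]=.036; print(p,"far rim exp (concentric, outer)",proj(w,g+.0135*X),"inner",proj(w,g+.0115*X-[0,0,.002]))
print("hole x off mm", (onplane(w,255,194.1,.036)-g)@X*1e3-13.5)
f=p-[0,0,.0415]; print("foot far off mm",(onplane(w,255,207.4,f[2])-f)@X*1e3-10)
E
```

```text
[ 0.49829173 -0.05647379  0.09156038] far rim exp (concentric, outer) [254.20555605 194.50742509] inner [254.19351869 196.29764654]
hole x off mm 0.29203733887057837
foot far off mm -0.28038017439604523
```

The foot sits within about 0.6 mm of the hole centre, so I'll lower it.

```bash
python3 -m crank '{"claw":[0,0,0,0,0,0,0],"slide":[[0.04,0,0.6],[0,0,0.8],[0,0,0.8],[0,0,0.8],[0,0,0.6],[0,0,0.4],[0,0,0]],"angular":[[0,0,0],[0,0,0],[0,0,0],[0,0,0],[0,0,0],[0,0,0],[0,0,0]]}'; python3 look.py w5.png
```

```text
clock: 8.52
tcp_pos: [0.4975, -0.0571, 0.0501]
eef_rot: [180.0, -0.0, -94.7]
contact_force: [0.0, 0.1, -0.3]
finger_gap: 0.0189
8.575 [ 0.4977 -0.0571  0.0504] [-1.7999e+02 -1.0000e-02 -9.4700e+01] 0.0193 [ 0.1 -0.4 -0.3] [ 16.6 -10.  -25.9   0.  -74.2 -21.3]
```

```bash
python3 -m crank '{"claw":[0,0,0,0],"slide":[[0,0,0.15],[0,0,0.1],[0,0,0],[0,0,0]],"angular":[[0,0,0],[0,0,0],[0,0,0],[0,0,0]]}'; python3 look.py w6.png
```

```text
clock: 9.07
tcp_pos: [0.4977, -0.0571, 0.0479]
eef_rot: [-180.0, -0.0, -94.7]
contact_force: [-0.1, 0.3, -0.5]
finger_gap: 0.0189
9.125 [ 0.4977 -0.0571  0.0479] [-1.7999e+02 -1.0000e-02 -9.4710e+01] 0.0192 [1.6 0.5 0.2] [ 16.6  -9.9 -26.1   0.  -73.9 -21.3]
```

View pics/w6.png

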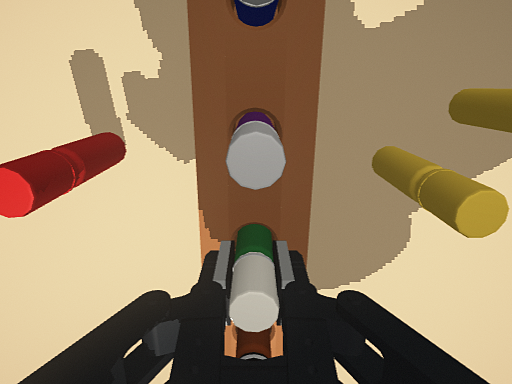

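Green is in the hole and no force shows yet. I'll ease it down until it touches the floor.

```bash
python3 -m crank '{"claw":[0,0,0],"slide":[[0,0,0.06],[0,0,0.05],[0,0,0]],"angular":[[0,0,0],[0,0,0],[0,0,0]]}';python3 -m crank '{"claw":[0,0,0],"slide":[[0,0,0.05],[0,0,0],[0,0,0]],"angular":[[0,0,0],[0,0,0],[0,0,0]]}'
```

```text
clock: 9.5
tcp_pos: [0.4978, -0.0571, 0.0475]
eef_rot: [-180.0, -0.0, -94.7]
contact_force: [-1.9, 0.0, 5.7]
finger_gap: 0.0191
clock: 9.88
tcp_pos: [0.4979, -0.0571, 0.0475]
eef_rot: [-180.0, -0.0, -94.7]
contact_force: [-2.5, 1.3, 8.4]
finger_gap: 0.0199
```

Contact at 6–8 N, with TCP z at 47.5 mm, the same height as when it stood on the coaster. It is fully seated, so I'll release, rise and look.

```bash
python3 -m crank '{"claw":[0.2,0.4,0.6,0.6,0.6,0.6],"slide":[[0,0,0],[0,0,0],[0,0,0],[0,0,0],[0,0,0],[0,0,0]],"angular":[[0,0,0],[0,0,0],[0,0,0],[0,0,0],[0,0,0],[0,0,0]]}';python3 -m crank '{"claw":[0.6,0.6,0.6,0.6,0.6,0.6],"slide":[[0,0,-1],[0,0,-3],[0,0,-4],[0,0,-3],[0,0,-1],[0,0,0]],"angular":[[0,0,0],[0,0,0],[0,0,0],[0,0,0],[0,0,0],[0,0,0]]}'; python3 -m crank '{"claw":[0.6,0.6,0.6,0.6,0.6,0.6],"slide":[[-2,0,0],[-4,0,0],[-4,0,0],[-2,0,0],[-0.8,0,0],[0,0,0]],"angular":[[0,0,0],[0,0,0],[0,0,0],[0,0,0],[0,0,0],[0,0,0]]}'; python3 look.py w7.png;  python3 -c "
from h import *
s=cam('scene'); crop(s,200,140,300,215,7,'s7c.png')"
```

```text
clock: 10.62
tcp_pos: [0.4976, -0.0571, 0.0461]
eef_rot: [180.0, -0.0, -94.7]
contact_force: [0.1, -0.2, 0.2]
finger_gap: 0.0514
clock: 11.38
tcp_pos: [0.4978, -0.0569, 0.1665]
eef_rot: [-180.0, 0.0, -94.7]
contact_force: [-0.3, -0.1, -0.6]
finger_gap: 0.0512
clock: 12.12
tcp_pos: [0.508, 0.0703, 0.1657]
eef_rot: [180.0, -0.0, -94.7]
contact_force: [-0.1, 0.2, 0.9]
finger_gap: 0.0511
12.175 [0.508  0.0699 0.1659] [ 1.7997e+02 -3.0000e-02 -9.4720e+01] 0.0511 [ 0.3  0.4 -0.3] [ 30.4 -11.  -14.5   0.  -86.5 -35.1]
```

View pics/w7.png

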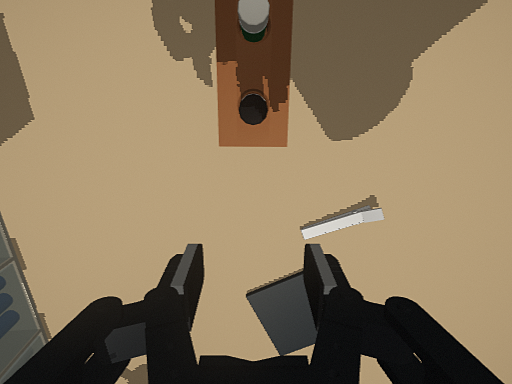

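View pics/s7c.png

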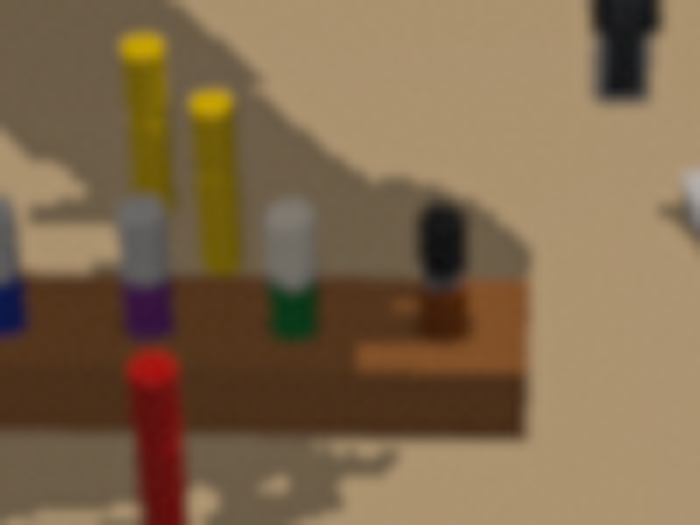

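Green stands as deep as violet in the rack. Amber's black cap is at wrist pixel (253,108). I'll move over it and grip.

```bash
python3 -m crank '{"claw":[0.6,0.6,0.6,0.6,0.6],"slide":[[2,0,0],[3,0,0],[1.4,0,0],[0.35,0,0],[0,0,0]],"angular":[[0,0,0],[0,0,0],[0,0,0],[0,0,0],[0,0,0]]}'; python3 -m crank '{"claw":[0.6,0.6,0.6,0.6,0.6],"slide":[[0,0,2],[0,0,3],[0,0,1],[0,0,0],[0,0,0]],"angular":[[0,0,0],[0,0,0],[0,0,0],[0,0,0],[0,0,0]]}'; python3 look.py w8.png
```

```text
clock: 12.85
tcp_pos: [0.5026, 0.0031, 0.1663]
eef_rot: [-180.0, 0.0, -94.7]
contact_force: [0.5, 0.3, -0.6]
finger_gap: 0.0513
clock: 13.48
tcp_pos: [0.5032, 0.0034, 0.1073]
eef_rot: [-179.9, 0.0, -94.7]
contact_force: [-0.8, 0.3, 0.6]
finger_gap: 0.0509
13.525 [0.5032 0.0034 0.1074] [-1.7989e+02  2.0000e-02 -9.4690e+01] 0.0514 [-0.1  0.9 -0.5] [ 23.4 -11.7 -21.3   0.  -80.4 -28.1]
```

View pics/w8.png

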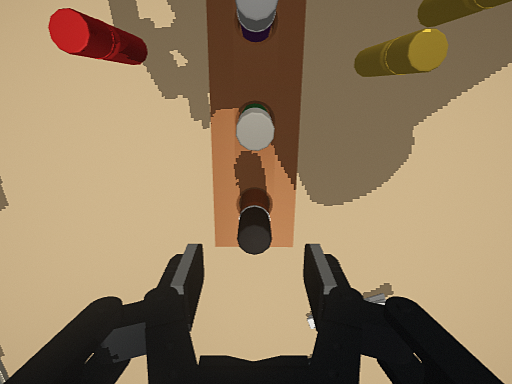

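Amber's cap at (254,238) is centred between the fingers. I'll descend and grip.

```bash
python3 -m crank '{"claw":[0.6,0.6,0.6,0.6,0.6],"slide":[[0,0,2],[0,0,2.5],[0,0,1.4],[0,0,0.4],[0,0,0]],"angular":[[0,0,0],[0,0,0],[0,0,0],[0,0,0],[0,0,0]]}' 40; python3 -m crank '{"claw":[0.4,0.3,0.2,0.1,0,0,0],"slide":[[0,0,0],[0,0,0],[0,0,0],[0,0,0],[0,0,0],[0,0,0],[0,0,0]],"angular":[[0,0,0],[0,0,0],[0,0,0],[0,0,0],[0,0,0],[0,0,0],[0,0,0]]}' 40; python3 look.py w9.png
```

```text
clock: 14.15
tcp_pos: [0.503, 0.0033, 0.0439]
eef_rot: [-179.9, -0.0, -94.7]
contact_force: [-1.3, -0.5, 0.1]
finger_gap: 0.0511
clock: 15.02
tcp_pos: [0.5029, 0.0032, 0.0438]
eef_rot: [-179.9, -0.0, -94.7]
contact_force: [-0.6, 0.2, 5.4]
finger_gap: 0.0189
15.075 [0.503  0.0033 0.0438] [-179.94   -0.    -94.7 ] 0.019 [-0.1  0.2  4.5] [ 23.4  -9.5 -26.1   0.  -73.3 -28.1]
```

View pics/w9.png

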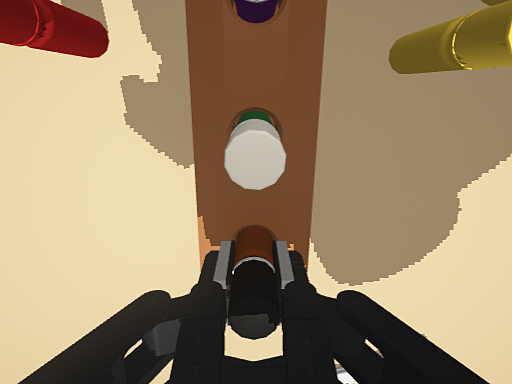

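Amber is gripped. I'll draw it straight up, with more grip force.

```bash
python3 -m crank '{"claw":[0,0,0,0,0,0,0],"slide":[[0,0,0],[0,0,0],[0,0,-0.8],[0,0,-1.2],[0,0,-1.5],[0,0,-1.5],[0,0,-1]],"angular":[[0,0,0],[0,0,0],[0,0,0],[0,0,0],[0,0,0],[0,0,0],[0,0,0]]}' 50; python3 -m crank '{"claw":[0,0,0,0,0,0,0,0],"slide":[[0,0,-2],[0,0,-4],[0,0,-4.5],[0,0,-4.5],[0,0,-4.5],[0,0,-4],[0,0,-2],[0,0,0]],"angular":[[0,0,0],[0,0,0],[0,0,0],[0,0,0],[0,0,0],[0,0,0],[0,0,0],[0,0,0]]}'; python3 look.py w10.png
```

```text
clock: 15.95
tcp_pos: [0.503, 0.0033, 0.1048]
eef_rot: [-179.9, 0.0, -94.7]
contact_force: [0.3, 0.7, -0.6]
finger_gap: 0.019
clock: 16.95
tcp_pos: [0.5029, 0.0033, 0.3599]
eef_rot: [-179.8, 0.1, -94.7]
contact_force: [-0.4, 0.0, -1.0]
finger_gap: 0.0187
17.0 [0.5026 0.0034 0.3582] [-1.7998e+02  3.0000e-02 -9.4700e+01] 0.0187 [-0.   0.1 -0.7] [  23.4   -9.5    7.    -0.  -106.5  -28.1]
```

View pics/w10.png

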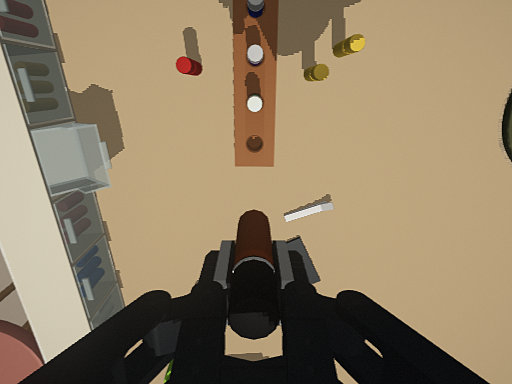

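Amber is out and upright at (254,265). Its hole at (255,144) is empty and all the other bottles are standing. I'll turn it about the jaw axis.

```bash
python3 -m crank '{"claw":[0,0,0,0,0],"slide":[[0,0,0],[0,0,0],[0,0,0],[0,0,0],[0,0,0]],"angular":[[0,5,0],[0,7,0],[0,7,0],[0,6,0],[0,5,0]]}'; python3 look.py w11.png
```

```text
clock: 17.62
tcp_pos: [0.5023, 0.0036, 0.3564]
eef_rot: [179.8, -30.3, -94.6]
contact_force: [0.4, -0.5, -0.3]
finger_gap: 0.0189
17.675 [0.5023 0.0041 0.3546] [179.63 -30.61 -94.39] 0.0187 [-0.2  1.  -3.5] [  38.3   -4.3   -2.    23.6 -112.6  -37.6]
```

```bash
python3 -m crank '{"claw":[0,0,0,0,0,0,0,0,0],"slide":[[0,0,0],[0,0,0],[0,0,0],[0,0,0],[0,0,0],[0,0,0],[0,0,0],[0,0,0],[0,0,0]],"angular":[[0,5,0],[0,8,0],[0,8,0],[0,8,0],[0,8,0],[0,8,0],[0,8,0],[0,6,0],[0,0,0]]}'; python3 look.py w12.png; python3 -c "
from h import *
s=bot.sense(); z=R.from_euler('xyz',s['eef_rot'],degrees=True).as_matrix(); print(np.round(z,3),'elev',np.degrees(np.arcsin(z[2,2])),np.round(s['qvel'],2))
c=cam('scene');crop(c,0,0,512,384,1.5,'s12.png')"
```

```text
clock: 18.8
tcp_pos: [0.5024, 0.0025, 0.3554]
eef_rot: [157.7, -89.1, -72.4]
contact_force: [0.3, 0.7, -0.1]
finger_gap: 0.0188
18.85 [0.5025 0.0028 0.357 ] [171.77 -88.99 -86.51] 0.0187 [ 0.1 -0.1 -0.2] [  43.    11.6  -23.5   56.8 -126.5  -46.6]
[[ 0.001 -0.997 -0.083]
 [-0.018  0.083 -0.996]
 [ 1.     0.003 -0.018]] elev -1.0034090119783223 [ 0.36 -1.82  2.89  0.08 -0.26  0.03]
```

View pics/w12.png

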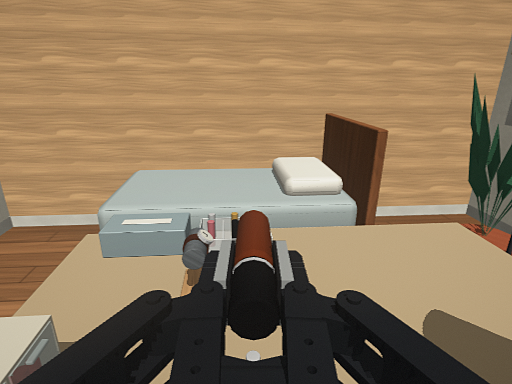

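View pics/s12.png

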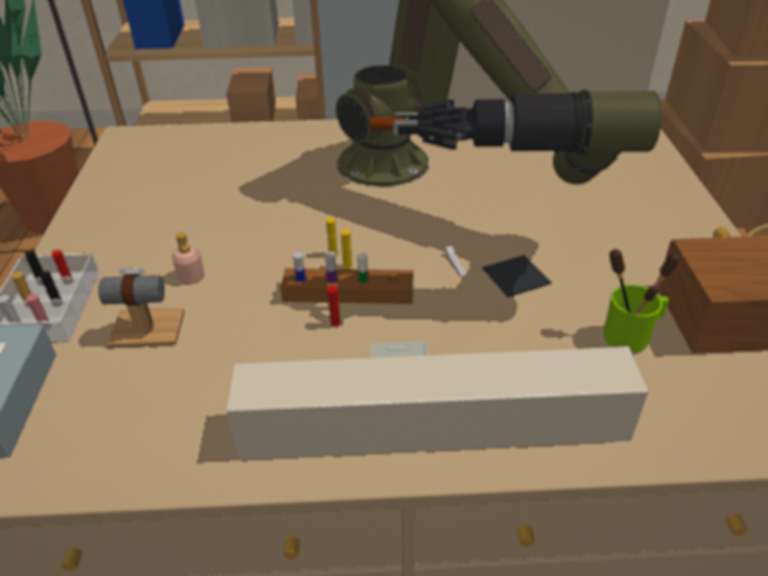

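Amber lies along the tool, in the same place in the wrist view as before the turn. It is 1° off level, so I'll trim that and let it settle.

```bash
python3 -m crank '{"claw":[0,0,0,0,0,0,0,0],"slide":[[0,0,0],[0,0,0],[0,0,0],[0,0,0],[0,0,0],[0,0,0],[0,0,0],[0,0,0]],"angular":[[0,1,0],[0,0,0],[0,0,0],[0,0,0],[0,0,0],[0,0,0],[0,0,0],[0,0,0]]}'; python3 look.py w13.png; python3 -c "
from h import *
s=bot.sense(); z=R.from_euler('xyz',s['eef_rot'],degrees=True).as_matrix(); print('elev',np.degrees(np.arcsin(z[2,2])),np.round(s['qvel'],2))
c=cam('top');crop(c,100,130,340,280,3,'t13.png');c=cam('scene');crop(c,200,50,330,215,4,'s13.png')
a=cv2.imread('pics/w10.png').astype(int)[205:345,225:285];b=cv2.imread('pics/w13.png').astype(int)[205:345,225:285]
"
```

```text
clock: 19.9
tcp_pos: [0.5026, 0.0033, 0.3582]
eef_rot: [-24.6, -90.0, 109.9]
contact_force: [0.6, -0.4, -0.4]
finger_gap: 0.0187
19.95 [0.5026 0.0033 0.3582] [-23.55 -89.99 108.85] 0.0185 [0.1 0.5 0.2] [  42.9   11.8  -23.8   57.4 -126.9  -46.8]
elev 0.007332086892591442 [-0.06  0.09 -0.04  0.12 -0.05  0.01]
```

View pics/t13.png

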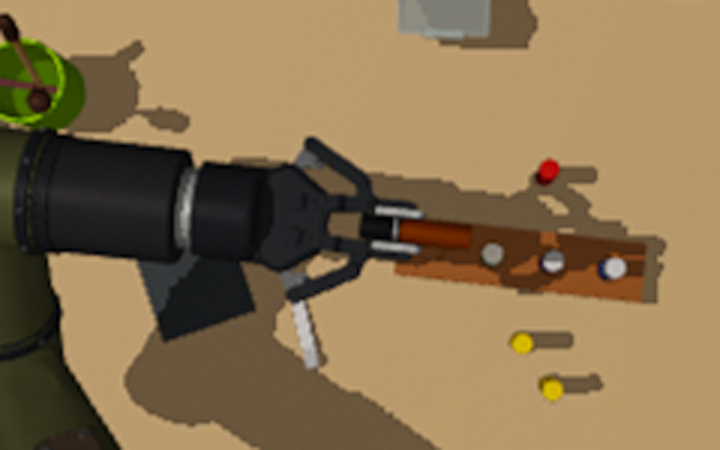

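View pics/w13.png

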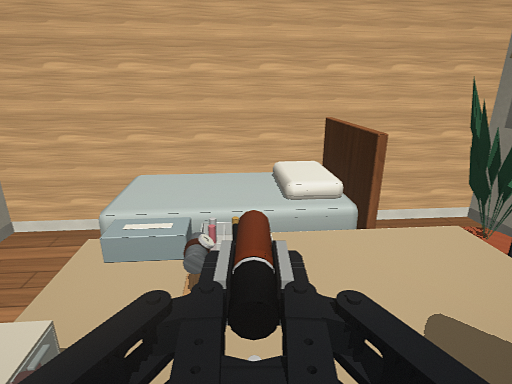

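View pics/s13.png

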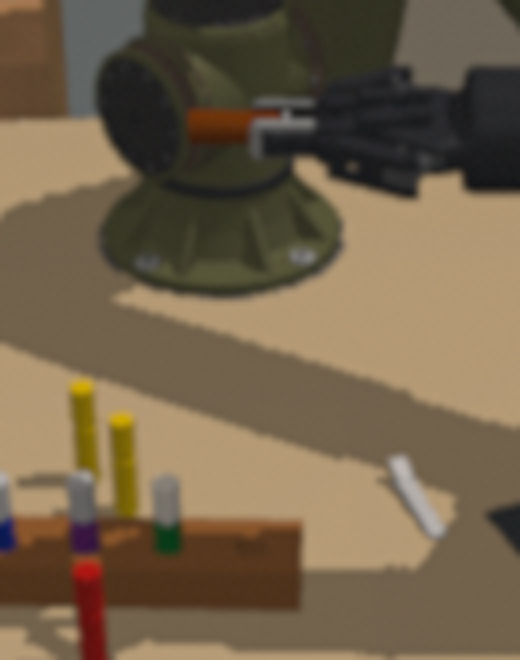

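The bottle is level to 0.01° by the tool, still, and at 36 cm. Green, violet and blue stand in the rack and nothing else has moved. I'll hand it in.

```bash
python3 -c "
from bench import ticket
print(ticket.close_job())"
```

```text
the job is handed in; nothing more can be done
None
```

I put the green bottle upright into the empty hole and lowered it to the floor before letting go. Contact was about 6–8 N, at the same height as when it stood on the coaster, and it now stands as deep as violet. I then drew the amber bottle straight up, turned it on its side, and handed the job in at about 20 s while still holding it.

The last checks showed amber level to about 0.01° by the tool pose, at z ≈ 0.36 m, still, clear of everything and unslipped in the wrist view. The rack, coaster, clip, mug and the red and yellow look-alikes looked unmoved in the pictures. I didn't re-measure them, and the last close-ups don't show the atomizer and only partly show the watch stand; both stood in place in the view taken about 1 s earlier. No check failed; the camera estimates of the hole differed by about 2–3 mm, and the wrist view settled its position.

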